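# Bring the thick syringe to the arrow and set the carousel brake

### The arm

A 7-joint arm with a two-finger parallel gripper is mounted at the origin on the work surface. World frame = base frame: x ahead of the robot, y to its left, z up, the work surface at z = 0. Lengths are in m, angles in rad, forces in N, time in s.
With the tool pointing down it reaches from about 0.425 to 0.975 m from the base axis. Payload 16.7 kg.
Tool frame: the origin (TCP) lies midway between the tips of the shut fingers; the grasp point (between the pads) lies 19 mm behind it; z points along the fingers, y is the line along which they close (so a half turn about z gives the same grasp; the last joint's range is limited). The gripper opens to 85 mm and grips with 20 to 120 N. Pads are 22 mm wide; open, the fingers measure 114 mm over their backs; the gripper's body (76 mm by 85 mm) begins 54 mm behind the grasp point. The pads swing forward as they close: fully open they stand 13 mm farther back than shut.
Start: joints at [0.99, 0.426, 0.074, 1.606, -0.034, 1.111, -0.067], TCP at [0.282, -0.613, 0.231] pointing down, gripper open.
Joint ranges: [-2.85, 2.85], [-0.5, 2.14], [-1.23, 1.37], [0.21, 2.46], [-1.02, 4.16], [0.16, 2.05], [-2.73, 2.73]. Speed limits (rad/s): [1.89, 1.89, 2.39, 2.39, 3.01, 3.01, 3.01].

### API

Orientations are given as a unit quaternion [w, x, y, z].
In Python, from station import get_state, read_camera, calibration, hand_in gives the robot as it stands. The module is installed in compiled form; this text tells all that it offers.
- The arm moves only by the tool servo_tool, never from a script. Its argument "rows" is a list of rows, each a list of 7 numbers: the turn, a rotation vector about the tool's x, y, z in rad, then the shift along the tool's x, y, z in mm, then the finger opening in mm, from 0 to 85.4. In form: [[ax, ay, az, x, y, z, hand], ...]. A call has 1 to 5 rows; each row shifts and turns the commanded pose from where the row before left it, along the tool's axes as they then stand; what a row does not reach is not made up. A row lasts 1/12 s, in which the tool goes at most 41.7 mm and 7.16 degrees, less where a joint would pass 70% of its speed; a pose out of reach is approached as far as the arm can. A call with a gripper value outside its range is refused whole. The fingers move at their own pace and stop on an object; the grip force is fixed at half the most. Time passes only in rows, so rows that do not move let the fingers close. It gives the time, the measured TCP pose, the force, the opening and the grip force at its end, in the units of the state.
- get_state(): the state, without advancing time (a new reading comes with each control period).
- read_camera(name): name is "scene" or "top" or "wrist"; returns the picture (384x512x3 uint8, red, green, blue); there is no depth.
- calibration(name): a dict with "vfov" (degrees; the focal length in pixels is half the picture's height over the tangent of half this angle, whatever the lens; pixels are square), "cx", "cy" (the principal point, pixels), "dist_coeffs" ([k1, k2, p1, p2, k3] as OpenCV has them; the pictures are not rectified), "origin" and "attitude" of the camera in the world; the wrist camera has in their place "hand_eye" (4x4, takes a point from camera to tool coordinates, whose origin is the TCP and whose axes are the flange's). Camera axes: x right, y down, z forward; pixel columns grow to the right and rows downward; lengths in m; the calibration is good to about 2 mm. A picture is of the moment at which its call begins: read the wrist's pose just before it. calibration takes no time and is no camera call.
- hand_in(): hands the job in; it is judged then, once.
The state is a dict: "t": time; "qpos": joint angles; "joint_vel": joint speeds; "joint_torque": joint torques, N m; "position": TCP position; "tcp_rot": TCP orientation; "contact_force": force on the tool from outside, world axes, zero at the start; "ft_torque": the same for the moment, N m; "width": opening from 0.0 (shut) to 1.0 (fully open); "gripper_force": force on a finger pad.
Only numpy, scipy, OpenCV 4.12 (cv2) and the standard library are available. Lean on these libraries where they do the work, as an engineer would, in place of code of your own. Each camera call takes 0.05 s, during which the arm holds its last target. There are 200 camera calls.

### The job

Turn the syringe carousel by pushing one of its spokes gently sideways with a fingertip until the spoke carrying the thick syringe stands in line with the arrow on the base. Only then push the brake lever all the way round to its closed stop, and back away. Do not clamp or lift the carousel, and leave the loose jar, glass dish and loose syringe on the bench where they are.

Things in the scene. Friction and masses are not known exactly. Their poses are not given: they have to be found in the camera images.
- hub (a point): Top centre of the carousel's grey hub, on its upright axis, 72 mm above the bench. Five level grey spokes 72 degrees apart reach 140 mm from the axis: bars 14 mm wide, undersides 30 mm, tops 44 mm above the bench. On each, 30 to 110 mm from the axis, lies a clipped-in white syringe: four thin (12 mm barrel), one thick (23 mm barrel, 31 mm over its flange, top 69 mm above the bench)
- thick_spoke_end (a point): Outer end of the spoke that carries the thick syringe, on its centre line, 140 mm from the hub axis, 37 mm above the bench; turns with the carousel. The other four spokes stand at 72, 144, 216 and 288 degrees from it about the hub
- arrow (a point): Fixed point that thick_spoke_end has to reach, 140 mm from the hub axis, 37 mm above the bench. The flat black arrow, on a tongue of the base, lies just beyond it, 147 to 181 mm from the axis, and points at the hub; it is at most 15.5 mm high: spokes and a finger pass above it
- carousel (a joint): Angle of the carousel against the base, rad, counter-clockwise from above positive; 0 (or any full turn) when the thick syringe's spoke is in line with the arrow. Turns both ways without limit against light friction (0.07 N m, 0.6 N near a spoke's end), stays where it is left. It sits on its spindle by its weight (0.45 kg) and lifts off if raised
- brake_pivot (a point): Upright turning axis of the brake lever, at the lever's top, 42 mm above the bench; 170 mm from the hub axis, outside the circle of the spokes, 70 degrees clockwise (from above) from the arrow. Round boss of 12 mm radius on a 12 mm high foot of 20 mm radius
- brake_end (a point): Axis of the round black finger post at the free end of the steel brake lever, 55 mm from brake_pivot; the point is 42 mm above the bench. Post 16 mm in diameter, from 29 to 51 mm above the bench; lever bar 10 mm wide, from 29 to 41 mm above the bench. Bare bench under the post
- brake (a joint): Angle of the brake lever, rad: 0 fully open (pointing straight away from the hub), growing counter-clockwise from above, towards the arrow's side, to the closed stop at 1.3 (lying alongside the circle of the spokes). Light friction (0.05 N m, about 1 N at the post); stays where it is left
- base: Fixed pale metal base; origin on the hub axis at bench height, z up, -x towards the arrow. A 12 mm high disc of 78 mm radius with two 12 mm high tongues: 30 mm wide towards the arrow (to 185 mm from the axis), 36 mm wide towards the brake boss, which is at (-58, 160) mm in this frame. Elsewhere the bench is bare under the spokes beyond 78 mm
- jar: Loose closed jar, 52 mm diameter, 55 mm high, origin at the centre of its underside; bystander
- dish: Loose small glass dish, 48 mm diameter, 26 mm high, origin at the centre of its underside; bystander
- loose_syringe: Loose thick syringe lying on the bench, about 127 mm long, 22 mm wide and high, origin under its barrel, long axis x; bystander

How it is judged:
On the way, in this order (a step that is already met when the one before it is completed fails the run):
1. the thick syringe's spoke stands in line with the arrow, at rest, with the brake still open (horizontal distance between thick_spoke_end and arrow below 0.015 m and velocity of joint carousel between -0.05 and 0.05 rad/s and value of joint brake below 0.6 rad), for 0.3 s.
2. the brake lever is pushed to its closed stop (value of joint brake above 1.2 rad), for 0.2 s.
At the end, for the whole second after the job is handed in: The end of the thick syringe's spoke is within 15 mm (about 6 degrees) of the arrow's line and still, the brake lever is within 0.1 rad of its closed stop, and the carousel sits on its seat (not raised 5 mm) (horizontal distance between thick_spoke_end and arrow below 0.015 m and value of joint brake above 1.2 rad and velocity of joint carousel between -0.05 and 0.05 rad/s and height (world z) of hub below 0.077 m); the robot touches nothing.
It fails at once if the carousel is lifted off its seat (raised more than 5 mm) (height (world z) of hub above 0.077 m).
It fails at once if the jar, the dish or the loose syringe is moved more than 20 mm (distance of any of jar, dish, loose_syringe from where it was at the start of the episode above 0.02 m).
It fails at once if the fingers press or clamp the carousel with more than 20 N (contact force between the fingers and carousel above 20 N).
It also fails if it takes over 48 s, if anything falls off the work surface, if the arm or the gripper's body presses on something with over 40 N, if the wrist force passes 120 N, or if a joint passes its speed limit or range.

## Working session

There is one attempt and no reset: what is moved stays moved. The work goes in short steps, Python scripts to look and compute and a tool call to move; the robot and the scene stay as the last step left them, time stands still between calls to the robot, and variables do not carry over. Pictures are saved under pics/ and viewed, at most 10 in all, crops included, and the job is handed in when it is done.

Besides the shell and the picture viewer there is one more tool, called after "Emit:" as name(argument=value, ...), one argument or row to a line, values as JSON. servo_tool: Moves the arm, as the interface text tells. Its arguments: {"type":"object","properties":{"rows":{"type":"array"}},"required":["rows"]}

```bash
mkdir -p pics; python3 - <<'E'
from station import *
import cv2
s=get_state();print(s)
for n in("top","scene"):
    cv2.imwrite(f"pics/{n}1.png",read_camera(n)[:,:,::-1]);print(n,calibration(n))
E
```

```text
{'t': 0.0, 'qpos': array([ 0.98947814,  0.42673047,  0.07388344,  1.60659974, -0.03412008,
        1.11081596, -0.06711326]), 'joint_vel': array([-8.95032654e-05, -1.33674534e-03, -6.94365718e-05, -7.40115488e-04,
        8.90493676e-04,  8.07562417e-04, -6.63819105e-04]), 'joint_torque': array([-6.13103693e-04, -9.49803615e+01,  3.76135781e+00, -4.63516688e+01,
        1.94595748e-02,  1.01965381e-02,  7.62720310e-05]), 'position': array([ 0.28229236, -0.6126863 ,  0.2306158 ]), 'tcp_rot': array([-6.20195195e-04,  9.76790752e-01,  2.14194792e-01, -1.82506005e-04]), 'contact_force': array([ 0.10503622,  0.10786824, -1.08189722]), 'ft_torque': array([ 0.01636257, -0.00743419,  0.00174678]), 'gripper_force': 0.0, 'width': 1.0035200414617713}
top {'vfov': 51.23063661500682, 'cx': 255.75055099423616, 'cy': 193.7952293390844, 'dist_coeffs': array([-0.09834355,  0.        ,  0.        ,  0.        ,  0.        ]), 'origin': array([0.4806559 , 0.00727483, 0.92635977]), 'attitude': array([-0.05903661,  0.71057494, -0.70039124,  0.03240448])}
scene {'vfov': 54.755221100974076, 'cx': 258.29020422285583, 'cy': 191.89447120431802, 'dist_coeffs': array([-0.00134881,  0.        ,  0.        ,  0.        ,  0.        ]), 'origin': array([1.17955814, 0.43561881, 0.58699284]), 'attitude': array([-0.21096403,  0.40698905,  0.78927106, -0.40854044])}
```

View pics/top1.png

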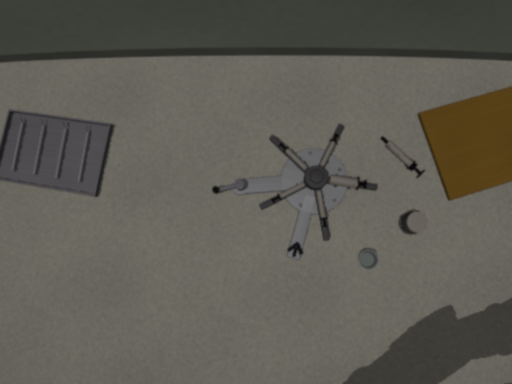

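View pics/scene1.png

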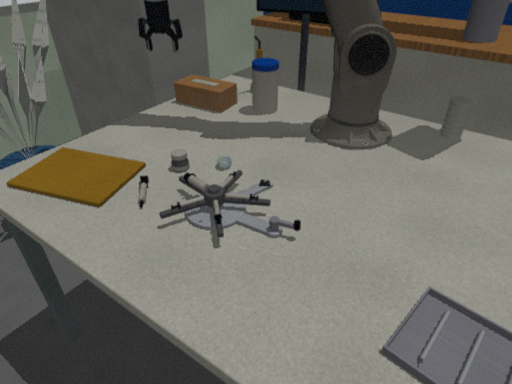

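The top view shows the hub at about (316,178), the arrow at (294,250), the brake boss at (241,184) and its post at (216,189). The jar is near (415,222), the dish near (368,258) and the loose syringe near (403,155). I'll enlarge the carousel to find the thick syringe.

```bash
cat >h.py <<'E'
import numpy as np,cv2
from station import *
from scipy.spatial.transform import Rotation as R
def rot(q): return R.from_quat(np.r_[q[1:],q[0]])
def K(c):
    f=192/np.tan(np.radians(c['vfov']/2)); return np.array([[f,0,c['cx']],[0,f,c['cy']],[0,0,1]])
def pose(n,s=None):
    c=calibration(n)
    if 'origin' in c: return c,np.array(c['origin']),rot(c['attitude']).as_matrix()
    H=np.array(c['hand_eye']);T=rot(s['tcp_rot']).as_matrix()
    return c,s['position']+T@H[:3,3],T@H[:3,:3]
def cast(n,uv,z,s=None):
    c,o,A=pose(n,s);p=cv2.undistortPoints(np.float64(uv).reshape(-1,1,2),K(c),c['dist_coeffs'])[:,0]
    d=np.c_[p,np.ones(len(p))]@A.T
    return o+d*((z-o[2])/d[:,2])[:,None]
def proj(n,P,s=None):
    c,o,A=pose(n,s);Q=(np.atleast_2d(P)-o)@A
    return cv2.projectPoints(Q,np.zeros(3),np.zeros(3),K(c),c['dist_coeffs'])[0][:,0]
E
python3 - <<'E'
from h import *
im=cv2.imread("pics/top1.png")
cv2.imwrite("pics/crop1.png",cv2.resize(im[110:275,200:440],None,fx=3.3,fy=3.3,interpolation=cv2.INTER_CUBIC))
for n,uv,z in [("hub",(316,177),.072),("arrowmid",(295,249),.0155),("pivot",(241,184.5),.042),("post",(215.5,189.5),.05),("jar",(416,221),.055),("dish",(368,258),.026),("syr",(403,155),.02)]: print(n,cast("top",[uv],z)[0].round(3))
for uv in [(275,139),(340,127),(375,186),(326,237),(263,206)]: 
    p=cast("top",[uv],.044)[0]; h=cast("top",[(316,177)],.072)[0]; d=p-h
    print(uv,p.round(3),np.hypot(*d[:2]).round(3),np.degrees(np.arctan2(d[1],d[0])).round(1))
E
```

```text
hub [ 0.63  -0.089  0.072]
arrowmid [ 0.475 -0.048  0.015]
pivot [0.616 0.075 0.042]
post [0.603 0.131 0.05 ]
jar [ 0.538 -0.31   0.055]
dish [ 0.457 -0.21   0.026]
syr [ 0.693 -0.297  0.02 ]
(275, 139) [0.721 0.    0.044] 0.127 44.3
(340, 127) [ 0.751 -0.147  0.044] 0.134 -25.8
(375, 186) [ 0.616 -0.224  0.044] 0.135 -95.9
(326, 237) [ 0.502 -0.114  0.044] 0.13 -169.0
(263, 206) [0.568 0.025 0.044] 0.13 118.3
```

View pics/crop1.png

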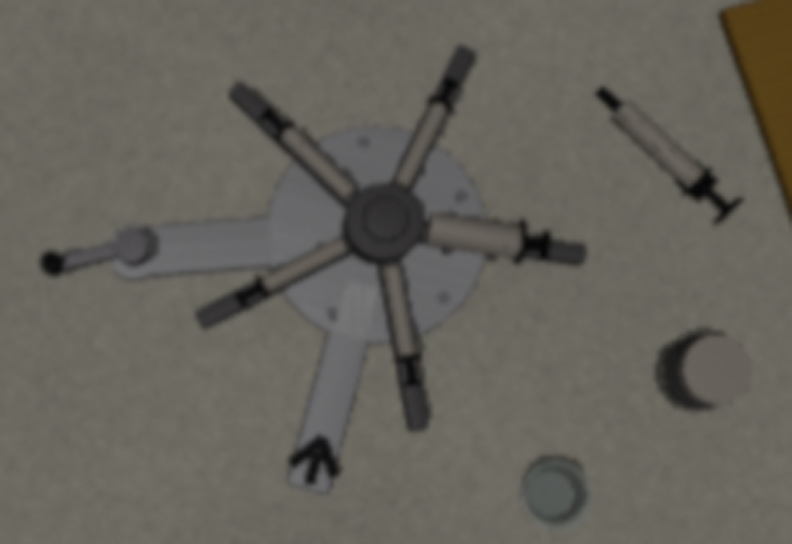

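The thick syringe's spoke stands at about -97.6° in world angle, and the arrow is at about 165°. It needs about 97° clockwise. My plan is to push the thin spoke at 190° clockwise from its far side, starting between it and the thick spoke. First I align the tool with the world axes while travelling.

Emit:
servo_tool(
  rows=[
    [0,0,0.0862,15,-12,0,0],
    [0,0,0.0862,28,-25,0,0],
    [0,0,0.0862,26,-28,0,0],
    [0,0,0.0862,23,-30,0,0],
    [0,0,0.0862,21,-31,0,0],
  ],
)

```text
t: 0.52
position: [0.3628, -0.4611, 0.2309]
tcp_rot: [-0.0, 1.0, -0.002, -0.0]
contact_force: [1.2, -0.2, 0.3]
width: 0.303
gripper_force: 0.0
```

```bash
python3 - <<'E'
from h import *
s=get_state();print(s['position'].round(4),rot(s['tcp_rot']).as_matrix().round(3))
E
```

```text
[ 0.3628 -0.4611  0.2309] [[ 1.    -0.004 -0.   ]
 [-0.004 -1.     0.001]
 [-0.    -0.001 -1.   ]]
```

Emit:
servo_tool(
  rows=[
    [0,0,0,18,-29,0,0],
    [0,0,0,18,-29,0,0],
    [0,0,0,18,-29,0,0],
    [0,0,0,18,-29,0,0],
    [0,0,0,18,-29,0,0],
  ],
)

```text
t: 0.93
position: [0.4529, -0.3162, 0.2312]
tcp_rot: [-0.0, 1.0, 0.0, -0.0]
contact_force: [-0.3, -1.0, 0.1]
width: 0.0
gripper_force: 0.0
```

Emit:
servo_tool(
  rows=[
    [0,0,0,20,-30,0,0],
    [0,0,0,20,-30,0,0],
    [0,0,0,20,-30,0,0],
    [0,0,0,15,-20,0,0],
    [0,0,0,0,0,0,0],
  ],
)

```text
t: 1.35
position: [0.5303, -0.2023, 0.231]
tcp_rot: [-0.001, 1.0, 0.004, 0.0]
contact_force: [0.2, -0.3, -0.5]
width: -0.002
gripper_force: 0.0
```

```bash
python3 - <<'E'
from h import *
s=get_state();print(s['position'].round(4),s['t'])
np.save('s1.npy',s,allow_pickle=True)
cv2.imwrite("pics/w1.png",cv2.resize(read_camera("wrist")[:,:,::-1],None,fx=1.5,fy=1.5))
print(proj("wrist",[[.631,-.091,.072],[.505,-.117,.044]],s)*1.5)
E
```

```text
[ 0.5303 -0.2023  0.231 ] 1.35
[[209.94183005 115.28063324]
 [273.15328697 290.09754561]]
```

View pics/w1.png

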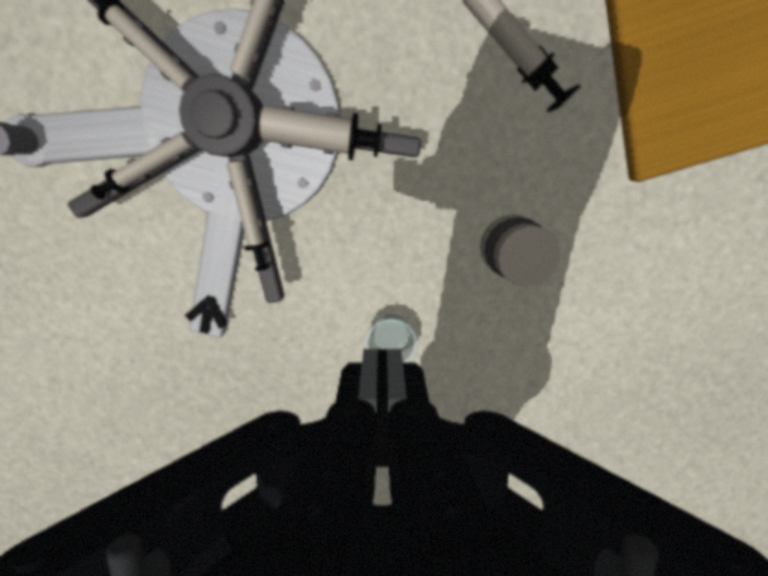

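The wrist view shows the hub top at (213,114), where it was predicted. The thick spoke's end is at (420,147), the near thin spoke's end at (276,298), and the arrow lies at (208,300–330). The dish is ahead of the fingers.

```bash
python3 - <<'E'
from h import *
s=np.load('s1.npy',allow_pickle=True).item()
c=lambda u,v,z:cast("wrist",[(u/1.5,v/1.5)],z,s)[0].round(4)
h=c(214,114,.072)
print(h)
for n,u,v,z in [("thick",420,147,.044),("near",276,298,.044),("left",78,210,.044),("arrowtip",210,298,.0155),("arrowtongue end",205,333,.012),("piv",33,140,.042),("dish",390,335,.026),("jar",525,254,.055)]:
    p=c(u,v,z);d=p-h;print(n,p,np.hypot(*d[:2]).round(3),np.degrees(np.arctan2(d[1],d[0])).round(1))
E
```

```text
[ 0.6318 -0.0937  0.072 ]
thick [ 0.6137 -0.2301  0.044 ] 0.138 -97.6
near [ 0.4984 -0.1189  0.044 ] 0.136 -169.3
left [0.5665 0.025  0.044 ] 0.135 118.8
arrowtip [ 0.4891 -0.0545  0.0155] 0.148 164.6
arrowtongue end [ 0.455  -0.0452  0.012 ] 0.183 164.7
piv [0.6158 0.0488 0.042 ] 0.143 96.4
dish [ 0.46   -0.2107  0.026 ] 0.208 -145.7
jar [ 0.5378 -0.3103  0.055 ] 0.236 -113.5
```

Emit:
servo_tool(
  rows=[
    [0,0,0,6,-12,30,0],
    [0,0,0,6,-10,35,0],
    [0,0,0,6,-10,38,0],
    [0,0,0,0,0,40,0],
    [0,0,0,0,0,30,0],
  ],
)

```text
t: 1.82
position: [0.5441, -0.1758, 0.0555]
tcp_rot: [-0.0, 1.0, 0.0, -0.001]
contact_force: [-0.3, -0.9, -0.5]
width: -0.004
gripper_force: 0.0
```

Emit:
servo_tool(
  rows=[
    [0,0,0,0,0,20,0],
    [0,0,0,0,0,12,0],
    [0,0,0,0,0,0,0],
  ],
)

```text
t: 2.07
position: [0.5436, -0.1762, 0.024]
tcp_rot: [-0.0, 1.0, -0.0, -0.002]
contact_force: [-0.1, 0.6, 0.3]
width: 0.001
gripper_force: 0.0
```

Emit:
servo_tool(
  rows=[
    [0,0,0,-4.6,-6.9,0,0],
    [0,0,0,-4.6,-6.9,0,0],
    [0,0,0,-4.6,-6.9,0,0],
    [0,0,0,-4.6,-6.9,0,0],
    [0,0,0,-4.6,-6.9,0,0],
  ],
)

```text
t: 2.48
position: [0.5222, -0.1403, 0.0273]
tcp_rot: [0.0, 1.0, 0.001, 0.001]
contact_force: [0.1, 0.0, -0.6]
width: 0.001
gripper_force: 0.0
```

Emit:
servo_tool(
  rows=[
    [0,0,0,-2,-8,0,0],
    [0,0,0,-2,-8,0,0],
    [0,0,0,-2,-8,0,0],
    [0,0,0,-2,-8,0,0],
    [0,0,0,-2,-8,0,0],
  ],
)

```text
t: 2.9
position: [0.5124, -0.1004, 0.0264]
tcp_rot: [-0.0, 1.0, 0.0, 0.0]
contact_force: [0.2, -0.5, -0.3]
width: -0.001
gripper_force: 0.4
```

Emit:
servo_tool(
  rows=[
    [0,0,0,1,-8.2,1,0],
    [0,0,0,1,-8.2,1,0],
    [0,0,0,1,-8.2,0,0],
    [0,0,0,1,-8.2,0,0],
    [0,0,0,1,-8.2,0,0],
  ],
)

```text
t: 3.32
position: [0.5175, -0.0594, 0.0243]
tcp_rot: [-0.0, 1.0, 0.0, -0.0]
contact_force: [0.1, -0.7, -0.0]
width: 0.001
gripper_force: 0.4
```

Emit:
servo_tool(
  rows=[
    [0,0,0,3.7,-7.5,0,0],
    [0,0,0,3.7,-7.5,0,0],
    [0,0,0,3.7,-7.5,0,0],
    [0,0,0,3.7,-7.5,0,0],
    [0,0,0,3.7,-7.5,0,0],
  ],
)

```text
t: 3.73
position: [0.5363, -0.022, 0.0243]
tcp_rot: [-0.0, 1.0, 0.0, 0.0]
contact_force: [-1.1, -1.5, -0.4]
width: -0.003
gripper_force: 0.4
```

Emit:
servo_tool(
  rows=[
    [0,0,0,6,-5.8,0,0],
    [0,0,0,6,-5.8,0,0],
    [0,0,0,6,-5.8,0,0],
    [0,0,0,6,-5.8,0,0],
    [0,0,0,6,-5.8,0,0],
  ],
)

```text
t: 4.15
position: [0.5664, 0.0067, 0.0243]
tcp_rot: [0.0, 1.0, 0.0, 0.0]
contact_force: [-0.2, -1.1, -0.1]
width: 0.005
gripper_force: 0.4
```

Emit:
servo_tool(
  rows=[
    [0,0,0,7.5,-3.5,0,0],
    [0,0,0,7.5,-3.5,0,0],
    [0,0,0,7,-3.3,0,0],
    [0,0,0,5,-2,0,0],
    [0,0,0,0,0,0,0],
  ],
)

```text
t: 4.57
position: [0.594, 0.0191, 0.0244]
tcp_rot: [-0.0, 1.0, 0.0, 0.0]
contact_force: [-0.3, -0.5, -0.0]
width: 0.001
gripper_force: 0.0
```

```bash
python3 - <<'E'
from h import *
s=get_state();print(s['position'].round(4),s['t'])
np.save('s2.npy',s,allow_pickle=True)
im=read_camera("top")[:,:,::-1]
cv2.imwrite("pics/top2.png",cv2.resize(im[110:275,200:440],None,fx=3.3,fy=3.3,interpolation=cv2.INTER_CUBIC))
E
```

```text
[0.594  0.0191 0.0244] 4.5667
```

View pics/top2.png

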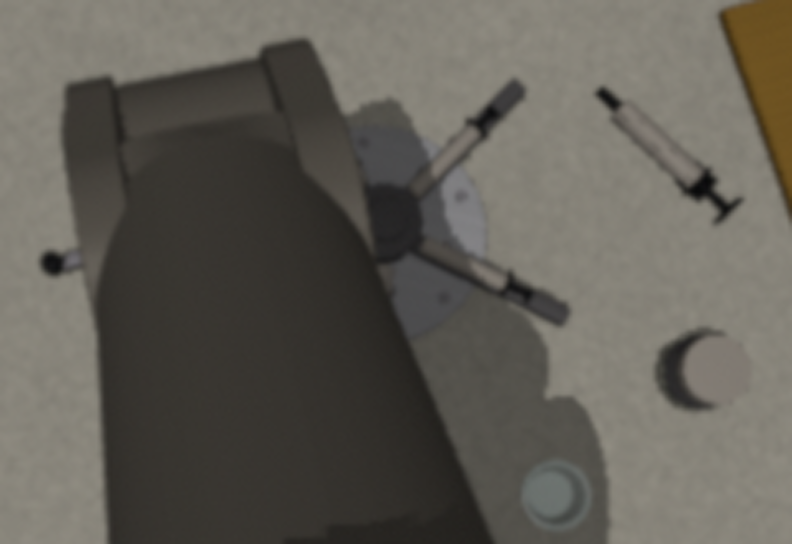

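In the top view the two free spoke ends are at crop (519,85) and (566,318). The brake is still open, and the arm hides the rest of the carousel.

```bash
python3 - <<'E'
from h import *
h=np.array([.6315,-.092])
for u,v,t in [(519,85,-51.2),(566,318,-123.2)]:
    p=cast("top",[(200+u/3.3,110+v/3.3)],.044)[0][:2]-h;a=np.degrees(np.arctan2(p[1],p[0]));print(np.hypot(*p),a,"cw still",a-t)
E
```

```text
0.13674384747136023 -43.563934189222294 cw still 7.636065810777708
0.137216657472836 -116.45195509721579 cw still 6.7480449027842155
```

Emit:
servo_tool(
  rows=[
    [0,0,0,4,-1.1,0,0],
    [0,0,0,4,-1.1,0,0],
    [0,0,0,3.2,-0.8,0,0],
    [0,0,0,2,-0.5,0,0],
    [0,0,0,1,-0.3,0,0],
  ],
)

```text
t: 5.03
position: [0.6073, 0.0225, 0.0244]
tcp_rot: [-0.0, 1.0, 0.0, 0.0]
contact_force: [-1.0, -0.4, 0.4]
width: 0.002
gripper_force: 0.3
```

Emit:
servo_tool(
  rows=[
    [0,0,0,0,0,0,0],
    [0,0,0,0,0,0,0],
  ],
)

```text
t: 5.2
position: [0.607, 0.0225, 0.0244]
tcp_rot: [-0.0, 1.0, 0.0, 0.0]
contact_force: [0.1, 1.4, -0.3]
width: -0.001
gripper_force: 0.0
```

Emit:
servo_tool(
  rows=[
    [0,0,0,-5,0,0,0],
    [0,0,0,-5,0,-20,0],
    [0,0,0,-8,0,-35,0],
    [0,0,0,-8,0,-40,0],
    [0,0,0,-20,0,-30,0],
  ],
)

```text
t: 5.62
position: [0.5618, 0.0225, 0.1518]
tcp_rot: [-0.0, 1.0, 0.0, 0.001]
contact_force: [0.9, 0.5, 0.5]
width: 0.001
gripper_force: 0.0
```

Emit:
servo_tool(
  rows=[
    [0,0,0,-35,0,-20,0],
    [0,0,0,-35,0,-20,0],
    [0,0,0,0,0,-20,0],
    [0,0,0,0,0,0,0],
    [0,0,0,0,0,0,0],
  ],
)

```text
t: 6.03
position: [0.4909, 0.0223, 0.2106]
tcp_rot: [-0.0, 1.0, 0.0, 0.001]
contact_force: [-0.3, -0.3, -0.3]
width: 0.001
gripper_force: 0.0
```

```bash
python3 - <<'E'
from h import *
s=get_state();print(s['position'].round(4),s['t'])
np.save('s3.npy',s,allow_pickle=True)
im=read_camera("wrist")[:,:,::-1]
cv2.imwrite("pics/w3.png",cv2.resize(im,None,fx=1.5,fy=1.5,interpolation=cv2.INTER_CUBIC))
E
```

```text
[0.4909 0.0223 0.2106] 6.0333
```

View pics/w3.png

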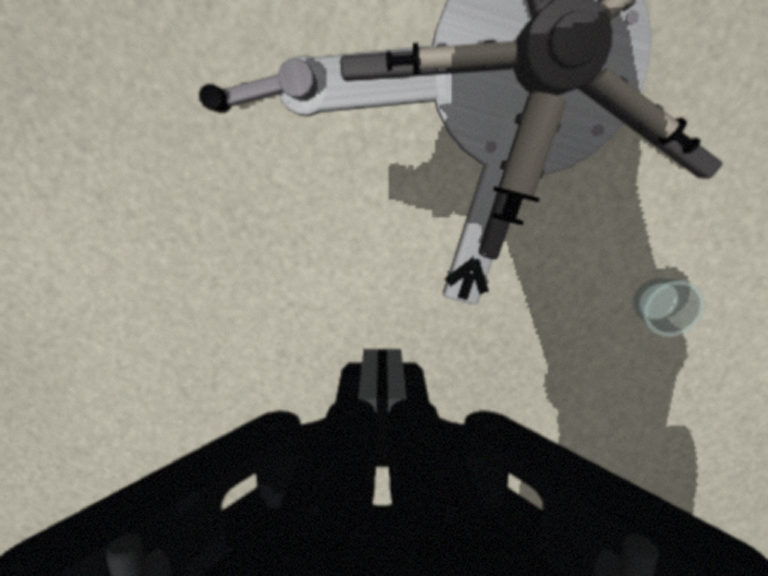

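The wrist view shows the hub at (580,40), the thick spoke's end at (489,255), the arrow tip at (472,260) and the tongue end at (461,300). The other spoke ends are at (343,67) and (712,169). The brake boss is at (298,78) and its post at (213,97).

```bash
python3 - <<'E'
from h import *
s=np.load('s3.npy',allow_pickle=True).item()
c=lambda u,v,z:cast("wrist",[(u/1.5,v/1.5)],z,s)[0].round(4)
h0=c(580,40,.072);print(h0)
h=np.array([.6315,-.092,0])
for n,u,v,z in [("thick",489,256,.044),("left",343,67,.044),("right",712,169,.044),("arrowtip",472,260,.0155),("tongue end",461,301,.012),("piv",298,78,.042),("post",213,97,.051)]:
  p=c(u,v,z)
  for H in (h,h0): d=p-H;print(n,p,np.hypot(*d[:2]).round(3),np.degrees(np.arctan2(d[1],d[0])).round(1))
E
```

```text
[ 0.6312 -0.0931  0.072 ]
thick [ 0.4985 -0.0569  0.044 ] 0.138 165.2
thick [ 0.4985 -0.0569  0.044 ] 0.138 164.7
left [0.6227 0.0464 0.044 ] 0.139 93.6
left [0.6227 0.0464 0.044 ] 0.14 93.5
right [ 0.5591 -0.2051  0.044 ] 0.134 -122.6
right [ 0.5591 -0.2051  0.044 ] 0.133 -122.8
arrowtip [ 0.4894 -0.0508  0.0155] 0.148 163.8
arrowtip [ 0.4894 -0.0508  0.0155] 0.148 163.4
tongue end [ 0.454  -0.0445  0.012 ] 0.184 165.0
tongue end [ 0.454  -0.0445  0.012 ] 0.184 164.7
piv [0.6165 0.0761 0.042 ] 0.169 95.1
piv [0.6165 0.0761 0.042 ] 0.17 95.0
post [0.6037 0.1296 0.051 ] 0.223 97.2
post [0.6037 0.1296 0.051 ] 0.224 97.0
```

The thick spoke is within about 1° of the arrow. Next is the brake: the finger goes to the +x side of the post.

Emit:
servo_tool(
  rows=[
    [0,0,0,25,-17,0,0],
    [0,0,0,34,-23,0,0],
    [0,0,0,34,-23,0,0],
    [0,0,0,34,-23,0,0],
    [0,0,0,29,-22,15,0],
  ],
)

```text
t: 6.5
position: [0.6497, 0.1319, 0.1948]
tcp_rot: [-0.0, 1.0, 0.0, 0.001]
contact_force: [1.1, -0.8, 0.7]
width: -0.002
gripper_force: 0.0
```

Emit:
servo_tool(
  rows=[
    [0,0,0,0,0,30,0],
    [0,0,0,0,0,38,0],
    [0,0,0,0,0,38,0],
    [0,0,0,0,0,20,0],
    [0,0,0,0,0,0,0],
  ],
)

```text
t: 6.92
position: [0.6432, 0.1296, 0.0617]
tcp_rot: [0.001, 1.0, 0.001, -0.005]
contact_force: [-1.3, 0.2, -0.7]
width: 0.002
gripper_force: 0.0
```

Emit:
servo_tool(
  rows=[
    [0,0,0,0,0,15,0],
    [0,0,0,0,0,15,0],
    [0,0,0,0,0,6,0],
    [0,0,0,0,0,0,0],
  ],
)

```text
t: 7.25
position: [0.6463, 0.1303, 0.0315]
tcp_rot: [0.0, 1.0, 0.0, -0.001]
contact_force: [-0.2, 0.5, -0.2]
width: 0.005
gripper_force: 0.0
```

Emit:
servo_tool(
  rows=[
    [0,0,0,-10.5,-2,3,0],
    [0,0,0,-10.5,-2,3,0],
    [0,0,0,-9,0,0,0],
    [0,0,0,-9,0,0,0],
    [0,0,0,-7.3,2.3,0,0],
  ],
)

```text
t: 7.67
position: [0.6, 0.1325, 0.0271]
tcp_rot: [-0.0, 1.0, 0.001, 0.001]
contact_force: [1.6, 0.4, 0.4]
width: -0.001
gripper_force: 0.7
```

Emit:
servo_tool(
  rows=[
    [0,0,0,-7.3,2.3,0,0],
    [0,0,0,-6.5,4,0,0],
    [0,0,0,-6.5,4,0,0],
    [0,0,0,-5,5,0,0],
    [0,0,0,0,0,0,0],
  ],
)

```text
t: 8.08
position: [0.5742, 0.1155, 0.0265]
tcp_rot: [0.0, 1.0, -0.0, -0.0]
contact_force: [-0.5, -0.0, -0.7]
width: 0.001
gripper_force: 0.0
```

Emit:
servo_tool(
  rows=[
    [0,0,0,-3,3,0,0],
    [0,0,0,-3,3,0,0],
    [0,0,0,-1,2,0,0],
    [0,0,0,0,0,0,0],
  ],
)

```text
t: 8.42
position: [0.5689, 0.1107, 0.0266]
tcp_rot: [-0.001, 1.0, 0.001, 0.001]
contact_force: [4.8, 8.5, -4.6]
width: -0.0
gripper_force: 4.4
```

Emit:
servo_tool(
  rows=[
    [0,0,0,2,-6,0,0],
    [0,0,0,0,-15,0,0],
    [0,0,0,0,-20,-10,0],
    [0,0,0,0,-20,-35,0],
    [0,0,0,0,0,-40,0],
  ],
)

```text
t: 8.83
position: [0.5679, 0.1748, 0.1104]
tcp_rot: [-0.0, 1.0, 0.003, -0.002]
contact_force: [-1.1, 1.0, 0.4]
width: -0.001
gripper_force: 0.0
```

Emit:
servo_tool(
  rows=[
    [0,0,0,-25,0,-40,0],
    [0,0,0,-35,0,-20,0],
    [0,0,0,-35,0,-20,0],
    [0,0,0,0,0,-20,0],
    [0,0,0,0,0,0,0],
  ],
)

```text
t: 9.25
position: [0.4777, 0.1713, 0.2106]
tcp_rot: [-0.001, 1.0, 0.001, 0.002]
contact_force: [1.6, 0.9, 1.4]
width: 0.001
gripper_force: 0.0
```

```bash
python3 - <<'E'
from h import *
s=get_state();print(s['position'].round(4),s['t'])
np.save('s4.npy',s,allow_pickle=True)
im=read_camera("wrist")[:,:,::-1]
cv2.imwrite("pics/w4.png",cv2.resize(im,None,fx=1.5,fy=1.5,interpolation=cv2.INTER_CUBIC))
E
```

```text
[0.4777 0.1713 0.2106] 9.25
```

View pics/w4.png

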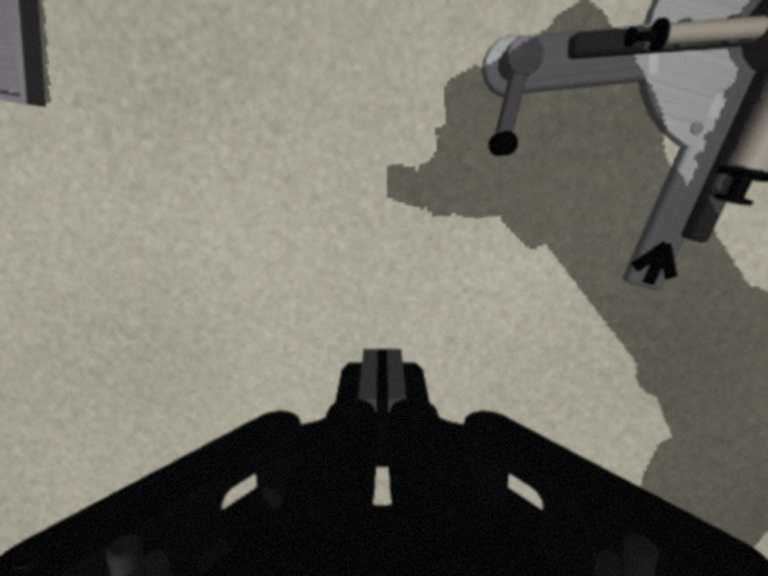

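The brake post is now at (504,142), its boss at (523,55), the thick spoke's end at (697,237), and the arrow runs from its tip at (662,244) to the tongue end at (642,284).

```bash
python3 - <<'E'
from h import *
s=np.load('s4.npy',allow_pickle=True).item()
c=lambda u,v,z:cast("wrist",[(u/1.5,v/1.5)],z,s)[0].round(4)
h=np.array([.6315,-.0925,0]);pv=c(523,55,.042)
for n,u,v,z,H in [("thick",697,237,.044,h),("left",570,44,.044,h),("arrow",661,244,.0155,h),("tongue",642,285,.012,h),("piv",523,55,.042,h),("post",503,143,.051,pv),("post",503,143,.051,np.array([.6165,.076,0]))]:
  p=c(u,v,z);d=p-H;print(n,p,np.hypot(*d[:2]).round(3),np.degrees(np.arctan2(d[1],d[0])).round(1))
E
```

```text
thick [ 0.4998 -0.0551  0.044 ] 0.137 164.1
left [0.623  0.0511 0.044 ] 0.144 93.4
arrow [ 0.4898 -0.049   0.0155] 0.148 162.9
tongue [ 0.4554 -0.0421  0.012 ] 0.183 164.0
piv [0.6172 0.0797 0.042 ] 0.173 94.7
post [0.5632 0.0905 0.051 ] 0.055 168.7
post [0.5632 0.0905 0.051 ] 0.055 164.8
```

The lever stands at about 1.29 rad, at its stop, and the spoke is in line with the arrow. The arm is clear.

```bash
python3 -c "
from station import *
print(hand_in())"
```

```text
the job is handed in; nothing more can be done
None
```

The thick syringe's spoke is lined up with the arrow to within about 1°, the brake lever is at its closed stop (about 1.29 rad), the arm is backed clear, and the job was handed in at about 9 s; no verdict was returned.

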